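# Fit the wash-station filter and hold its bayonet cap at the bleed position

## Robot

A 6-joint arm with a two-finger parallel gripper is mounted at the origin on the work surface. World frame = base frame: x ahead of the robot, y to its left, z up, the work surface at z = 0. Lengths are in mm, angles in rad, forces in N, time in s.
With the tool pointing down it reaches from about 300 to 875 mm from the base axis. Payload 4.2 kg.
Tool frame: the origin (TCP) lies where the fingers leave the gripper's body, on its centre line; the fingertips stand 73 mm ahead of it and the grasp point (between the pads) lies 54 mm ahead of it; z points along the fingers, y is the direction in which the jaws open and shut (so a half turn about z gives the same grasp; the last joint's range is limited). The gripper opens to 85 mm and grips with 20 to 120 N. Pads are 22 mm wide; open, the fingers measure 114 mm over their backs; the gripper's body (76 mm by 85 mm) begins 54 mm behind the grasp point. The pads swing forward as they close: fully open they stand 13 mm farther back than shut.
Start: joints at [-1.247, 0.32, 1.565, -0, 1.257, -0.02], TCP at [193.815, -541.359, 303.938] pointing down, gripper open.
Joint ranges: [-3.11, 3.11], [-0.84, 2.01], [0.21, 2.61], [-1.34, 4.49], [0.05, 2.63], [-2.56, 2.56]. Speed limits (rad/s): [2.57, 2.57, 3.14, 3.14, 3.14, 3.14].

## Interface

Orientations are given as a unit quaternion [w, x, y, z].
In Python, from rig import r, cams, order, nets gives the robot as it stands. The module is installed in compiled form; this text tells all that it offers.
- The arm moves only by the tool drive_tool, never from a script. Its argument "plan" is a list of rows, each a list of 3 entries, a list of its own where there are three numbers: the finger opening in mm, from 0 to 85.4, then the shift along the tool's x, y, z in mm, then the turn about the tool's z in rad. A call has 1 to 8 rows; each row is the pose to reach, as a shift and turn from the pose commanded when the call began, along the tool's axes at that moment; what a row does not reach only later rows make up. A row lasts 1/8 s, in which the tool goes at most 62.5 mm and 10.7 degrees, less where a joint would pass 70% of its speed; a pose out of reach is approached as far as the arm can. A call with a gripper value outside its range is refused whole. The fingers move at their own pace and stop on an object; "grip_force" is the grip in N (left out, the last holds). Time passes only in rows, so rows that repeat a pose let the fingers close. It gives the time, the measured TCP pose, the force and the opening at its end, in the units of the state.
- r.read_state(): the state, without advancing time (a new reading comes with each control period).
- cams.read_camera(name): name is "scene" or "top"; returns a dict with "img" (420x560x3 uint8, blue, green, red), "depth" (420x560 float32, mm along the optical axis (not along the pixel's ray), 0 where there is no reading), "fx", "fy", "cx", "cy" (pixels), "camera_from_world" (4x4, takes a point from world to camera coordinates). Camera axes: x right, y up, looking along -z (the intrinsics and any distortion apply to the point x, -y, -z); pixel columns grow to the right and rows downward; lengths in mm; the calibration is good to about 2 mm. A picture is of the moment at which its call begins.
- order.job_done(): hands the job in, once; it reports no verdict.
Trained networks look in the newest picture that a camera, given by its name, has taken for a name from the list of things; names that differ only in an ending like _2 or _b are one class to them, and where a whole thing is asked for, a point or a joint stands for the part that bears it (a point fixed in the world has none). Each returns a list of dicts, best first, with "score" (0 to 1); they miss things now and then, are a little off and sometimes report something else, mostly with a low value. They report only what shows in the picture. A call takes as long as a camera call. They do not tell look-alikes from the thing itself.
- nets.find_in(camera, label): "point" ([x, y, z] in mm, in world coordinates, good to about 4 mm: the middle of the surface that is visible of it).
The state is a dict: "time": time; "joint_positions": joint angles; "dq": joint speeds; "effort": joint torques, N m; "position": TCP position; "ee_rot": TCP orientation; "wrist_force": force on the tool from outside, world axes, zero at the start; "wrist_torque": the same for the moment, N m; "opening": finger opening in mm.
Only numpy, scipy, OpenCV 4.12 (cv2) and the standard library are available. Lean on these libraries where they do the work, as an engineer would, in place of code of your own. Each camera call takes 0.05 s, during which the arm holds its last target. There are 200 camera calls.

## Task

Slide the white filter cartridge over the upright shaft of the filter column until it sits fully home, then put the black bayonet cap on the neck with its bar handle in line with the cross pin, press it fully down against the spring and turn it clockwise (seen from above) halfway, so that the handle lines up with the two raised ribs on the base; it must never reach the lock, where the handle would line up with the two round studs. Finish while still gripping the cap, keeping it pressed down at the halfway position, and leave everything else on the bench where it stands.

Things in the scene. Friction and masses are not known exactly. Their poses are not given: they have to be found in the camera images.
- column: Fixed metal filter column. Origin on its axis at bench level, z up; x along the two raised ribs on its base disc (6 wide, 5 high, 38 to 57 mm from the axis on both sides): the halfway mark. Base disc 120 mm across, 10 high. Upright shaft diameter 40 up to height 74 (last 4 mm tapered), neck diameter 28 up to 98; a sprung plunger stands out of it to 108.
- column_seat (a point): Point on the column's axis, 15 mm up, at the top of the raised seat (68 mm across) on which the cartridge's underside rests when fully home.
- cross_pin (a point): Centre of the round cross pin through the column's neck, on the axis, 94 mm up. Pin 6 mm thick, its ends 20.5 mm either side of the axis. It lies level, 35 degrees (0.611 rad) counterclockwise (seen from above) from the column's x axis, so a cap handle along it is at the entry position.
- lock_studs: The two round studs on the column's base disc, 9 mm across, 6 mm high, 49 mm from the axis one on either side; fixed to the column. Origin on its axis at bench level; x axis along the studs, 35 degrees (0.611 rad) clockwise of the column's x axis. A cap handle along this x axis is at the lock.
- plunger (a joint): Sprung brass plunger (14 mm across) in the top of the column's neck, in m: 0 standing 10 mm out, 0.010 pressed flush with the neck (cap fully down). It pushes up with 3 N at 0 and 8 N at 0.010. Under a cap left free at halfway it springs back to 0.003.
- cap: Black bayonet cap, loose, 0.08 to 0.17 kg, standing on its open underside. Origin at the centre of the underside, z up, x along the handle. Round body 58 mm across (60 over grip ribs), 24 high. Inside 20 mm deep to the roof; at the mouth a lip 6 mm thick, bore 32, with two gaps 11 mm wide at +x and -x for the cross pin. The two ends are alike: a half turn makes no difference.
- cap_handle (a point): Middle of the cap's bar handle, 38 mm above its underside: bar 52 mm long (cap x), 16 wide (y), from 24 to 52 mm high. Cap fully down: roof on the neck, underside 78 mm above the bench. The lip is under the pin below 85 mm; from there the cap turns clockwise only, 35 degrees to halfway, about 70 to the lock's end stop.
- cartridge: White annular filter cartridge (rigid), loose, 0.1 to 0.2 kg, standing upright. Origin at the centre of its underside, z up. Outside diameter 60 mm (61.5 over fine pleats on the lower part), bore 44, wall 8, 60 mm high.
- spacer: Bystander, to be left alone: grey plastic spacer ring lying flat, 48 mm across, bore 24 mm, 12 mm high (too small for the column); origin at its underside
- scraper: Bystander, to be left alone: hand spatula lying flat, 180 mm long; origin at its underside
- resin_bottle: Bystander, to be left alone: grey bottle with black cap, 72 mm across, 180 mm high; origin at its underside
- resin_jar: Bystander, to be left alone: amber jar with black lid, 68 mm across, 90 mm high; origin at its underside
- mixing_cup: Bystander, to be left alone: open white plastic cup, 72 mm across, 75 mm high; origin at its underside
- build_plate: Bystander, to be left alone: printer build plate of aluminium lying flat, 130 x 80 x 14 mm with a block and a black knob on top, 64 mm high; origin at its underside
Mind the look-alikes: they are no part of the job. Of the things shaped like the cap, the black one is meant.

How it is judged (in metres and radians):
On the way, in this order (a step that is already met when the one before it is completed fails the run):
1. the cartridge is fully home on the column's shaft (z of cartridge in the frame of column below 0.019 m and horizontal distance between cartridge and column below 0.005 m and angle between cartridge's own z axis and vertical below 0.08 rad), for 0.2 s.
2. the cap is pressed down over the cross pin, its handle still about along the pin (z of cap in the frame of column below 0.084 m and horizontal distance between cap and column below 0.006 m and angle between the x axis of cap and the x axis of column, either way round above 0.4 rad), for 0.05 s.
At the end, for the whole second after the job is handed in: Cartridge home (4 mm in height, 5 mm of axis, upright 0.08 rad). Cap on the neck (6 mm of axis, upright 0.1 rad), handle within 0.16 rad of the ribs, underside under 83 mm, plunger in over 6 mm, at rest, fingers holding it with over 2 N (all of step 1 and horizontal distance between cap and column below 0.006 m and z of cap in the frame of column below 0.083 m and angle between cap's own z axis and vertical below 0.1 rad and angle between the x axis of cap and the x axis of column, either way round below 0.16 rad and value of joint plunger above 0.006 m and contact force between the fingers and cap above 2 N and angular speed of cap below 0.3 rad/s); the arm keeps its last pose, push and grip.
It fails at once if the cap on the column was turned as far as the lock (within 0.14 rad of the studs) (angle between the x axis of cap and the x axis of lock_studs, either way round below 0.14 rad and horizontal distance between cap and column below 0.01 m and z of cap in the frame of column below 0.092 m).
It fails at once if a bystander was moved by more than 30 mm (distance of any of spacer, scraper, resin_bottle, resin_jar, mixing_cup, build_plate from where it was at the start of the episode above 0.03 m).
It also fails if it takes over 69 s, if anything falls off the work surface, if the arm or the gripper's body presses on something with over 40 N, if the wrist force passes 120 N, or if a joint passes its speed limit or range.

## Working session

There is one attempt and no reset: what is moved stays moved. The work goes in short steps, Python scripts to look and compute and a tool call to move; the robot and the scene stay as the last step left them, time stands still between calls to the robot, and variables do not carry over. Pictures are saved under pics/ and viewed, about 8 in all and at most 12, crops included, and the job is handed in when it is done.

Besides the shell and the picture viewer there is one more tool, called after "Call:" by a JSON object that holds its "method" and its "body", one argument or row to a line. drive_tool: Moves the arm, as the interface text tells. Its arguments: {"type":"object","properties":{"plan":{"type":"array","items":{"type":"array"}},"grip_force":{"type":"number"}},"required":["plan"]}

```bash
mkdir -p pics
cat > h.py <<'E'
import numpy as np, cv2
from rig import r, cams, order, nets
def cam(n): return cams.read_camera(n)
def cloud(c):
    h,w=c["depth"].shape; v,u=np.mgrid[:h,:w]; d=c["depth"].astype(float)
    P=np.stack([(u-c["cx"])/c["fx"]*d,-(v-c["cy"])/c["fy"]*d,-d,np.ones_like(d)],-1)
    W=P@np.linalg.inv(c["camera_from_world"]).T
    W=W[...,:3]; W[d<=0]=np.nan
    return W
def px(c,p):
    q=c["camera_from_world"]@np.r_[p,1]; return (c["cx"]+c["fx"]*q[0]/-q[2], c["cy"]+c["fy"]*-q[1]/-q[2])
E
python3 - <<'E'
from h import *
s=r.read_state(); print(s)
ims=[]
for n in("scene","top"):
    c=cam(n); cv2.imwrite(f"pics/{n}0.png",c["img"]); np.save(f"{n}.npy",cloud(c))
    print(n,c["fx"],c["cx"],c["cy"],np.linalg.inv(c["camera_from_world"]).round(2).tolist())
    for l in("column","cap","cartridge","cross_pin","lock_studs","cap_handle","spacer","scraper","resin_bottle","resin_jar","mixing_cup","build_plate"):
        for o in nets.find_in(n,l)[:3]: print(l,round(o["score"],2),np.round(o["point"]),np.round(px(c,o["point"])))
E
```

```text
{'time': 0.0, 'joint_positions': array([-1.24698695e+00,  3.20301627e-01,  1.56568370e+00,  7.76728514e-06,
        1.25740506e+00, -1.99743355e-02]), 'dq': array([ 1.45748602e-04,  1.82701148e-03,  6.75081663e-04, -7.33579942e-05,
       -1.07042226e-03, -2.38468373e-03]), 'effort': array([ 1.04795410e-03, -4.15516520e+01, -2.34161550e+01,  2.10691946e-04,
        8.25612311e-03,  3.30249726e-06]), 'position': array([ 193.70944188, -541.01593596,  303.07474785]), 'ee_rot': array([-8.89070245e-04,  9.85262742e-01,  1.71045376e-01, -1.32377643e-04]), 'wrist_force': array([ 0.21632021,  0.07654918, -0.28622622]), 'wrist_torque': array([ 0.01148999, -0.03229082,  0.02924693]), 'opening': 85.41814421671351}
scene 459.9347376651693 279.10977971245757 212.5319953332654 [[-0.07, -0.74, 0.67, 1462.08], [1.0, -0.04, 0.06, 90.55], [-0.02, 0.67, 0.74, 1098.99], [0.0, 0.0, 0.0, 1.0]]
column 0.73 [519.   8.  13.] [280. 219.]
column 0.57 [364. -23.  -3.] [274. 187.]
cap 0.82 [620. 126.  19.] [317. 245.]
cap 0.66 [438. 282.  23.] [367. 201.]
cap 0.63 [545. 345.  23.] [390. 228.]
cartridge 0.8 [ 571
[... 822 characters left out ...]
cap 0.86 [418. 185.  21.] [215. 272.]
cap 0.73 [538. 224.  25.] [200. 226.]
cap 0.65 [428. 279.  28.] [178. 269.]
cartridge 0.61 [ 562. -246.   59.] [383. 213.]
cross_pin 0.58 [502.   4.   5.] [284. 239.]
lock_studs 0.66 [ 728. -162.   89.] [350. 145.]
cap_handle 0.95 [545. 228.  22.] [199. 223.]
cap_handle 0.88 [411. 186.  20.] [214. 274.]
cap_handle 0.73 [531. 333.  24.] [159. 229.]
spacer 0.68 [ 559. -243.   57.] [382. 214.]
spacer 0.6 [392. 100.  12.] [248. 281.]
scraper 0.6 [359. -24.   2.] [296. 293.]
resin_bottle 0.68 [567. 428. 120.] [106. 212.]
resin_jar 0.62 [ 729. -162.   90.] [350. 145.]
mixing_cup 0.58 [ 588. -434.   38.] [455. 202.]
build_plate 0.69 [706. 214.  15.] [205. 163.]
```

View pics/scene0.png

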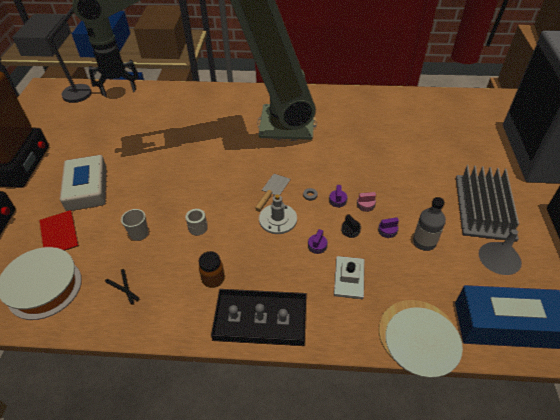

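View pics/top0.png

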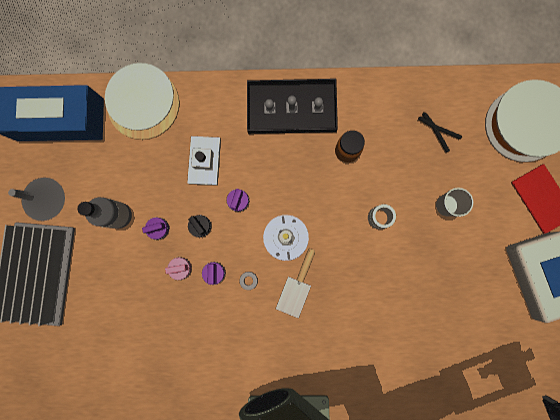

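Top view: cap-shaped things are at (238,200) purple, (156,229) purple, (213,273) purple, (178,268) pink and (199,226) black. Only the one at (199,226), which is at (350,227) in the scene view, is black. The cartridge is the white ring at (383,216), and the bigger cup at (457,202) is the mixing cup. The column is at (286,237).

Run:
```python
from h import *
t=cv2.imread("pics/top0.png"); s=cv2.imread("pics/scene0.png")
f=lambda im,u,v,w:cv2.resize(im[v-w:v+w,u-w:u+w],(400,400),interpolation=cv2.INTER_CUBIC)
cv2.imwrite("pics/crop.png",np.hstack([f(t,199,226,20),f(t,286,237,28)]))
def circ(P):
    A=np.c_[2*P[:,:2],np.ones(len(P))]; b=(P[:,:2]**2).sum(1); x=np.linalg.lstsq(A,b,rcond=None)[0]
    return x[:2].round(1),np.sqrt(x[2]+x[:2]@x[:2]).round(1)
for n in("scene","top"):
    W=np.load(n+".npy"); W=W[~np.isnan(W).any(-1)]
    b=W[(abs(W[:,0]-500)<200)&(abs(W[:,1]-0)<100)]; print(n,"bench",np.median(b[:,2]))
    def near(x,y,R,z0,z1):
        return W[(np.hypot(W[:,0]-x,W[:,1]-y)<R)&(W[:,2]>z0)&(W[:,2]<z1)]
    for nm,x,y,R,zs in(("col",512,4,75,((6,13),(70,80),(85,120))),("cap",544,226,45,((18,32),(40,60))),("cart",566,-245,45,((50,70),(10,50)))):
        for z in zs:
            P=near(x,y,R,*z)
            if len(P)<5: continue
            (c,sz,a)=cv2.minAreaRect(P[:,:2].astype(np.float32))
            ev,V=np.linalg.eigh(np.cov(P[:,:2].T))
            print(nm,z,len(P),"mean",P.mean(0).round(1),"mid",((P.max(0)+P.min(0))/2).round(1),"ext",np.ptp(P,0).round(1),"rect",np.round(c,1),np.round(sz,1),round(a,1),"pca",np.degrees(np.arctan2(V[1,1],V[0,1])).round(1))
```

```text
scene bench -1.8707268640351913
col (6, 13) 465 mean [517.2   1.3   9. ] mid [511.8  -0.9   9.5] ext [113.1 120.6   7. ] rect [ 5.112e+02 -3.000e-01] [114.1 118.7] 2.6 pca 86.1
col (70, 80) 40 mean [517.7   3.4  74.4] mid [516.1   2.1  74.8] ext [26.1 33.5  9.5] rect [518.9   3.9] [23.4 36. ] 14.7 pca 98.8
col (85, 120) 74 mean [511.4   1.5  96.7] mid [507.5   0.6  98.3] ext [32.6 26.5 21.9] rect [507.    0.7] [33.5 24.4] 4.2 pca 46.4
cap (18, 32) 128 mean [550.4 226.6  22.7] mid [544.2 230.1  25. ] ext [56.7 52.1 13.9] rect [543.9 230. ] [51.8 56.8] 88.6 pca 63.1
cap (40, 60) 92 mean [544.2 229.6  47.7] mid [540.2 230.5  47.9] ext [48.  39.  15.7] rect [541.7 229.3] [51.6 17.8] 37.6 pca -142.2
cart (50, 70) 154 mean [ 559.6 -244.6   56.3] mid [ 558.9 -245.    57.4] ext [59.7 58.4 14.6] rect [ 559.1 -245.3] [57.7 59.8] 76.5 pca -160.1
cart (10, 50) 272 mean [ 563.7 -243.1   30.8] mid [ 559.6 -243.4   30. ] ext [59.4 57.9 39.8] rect [ 559.9 -243.2] [56.9 57.2] 77.0 pca -160.7
top bench 1.8011708657188592
col (6, 13) 898 mean [5.044e+02 1.000e-01 1.050e+01] mid [5.056e+02 2.000e-01 9.5
[... 252 characters left out ...]
1.1
col (85, 120) 119 mean [5.047e+02 4.000e-01 1.007e+02] mid [505.9   0.6 102.2] ext [29.4 28.6 16.4] rect [505.8   0.6] [32.1 25.7] 6.4 pca -140.1
cap (18, 32) 254 mean [537.5 225.   24.7] mid [537.8 228.1  25. ] ext [58.1 57.3 13.4] rect [537.1 227.5] [56.5 57.6] 42.1 pca 130.1
cap (40, 60) 142 mean [537.9 227.2  51.5] mid [538.7 227.8  48.7] ext [47.1 39.4 16.1] rect [537.6 228.1] [51.1 16.5] 37.4 pca -143.3
cart (50, 70) 235 mean [ 553.7 -246.6   60. ] mid [ 553.4 -246.6   57.2] ext [57.7 58.5 14. ] rect [ 553.7 -246.6] [58.  57.8] 25.8 pca 106.7
cart (10, 50) 165 mean [ 552.3 -243.3   30.7] mid [ 552.7 -243.1   30. ] ext [58.2 53.5 40. ] rect [ 551.6 -242.1] [52.8 53. ] 70.9 pca 112.1
```

View pics/crop.png

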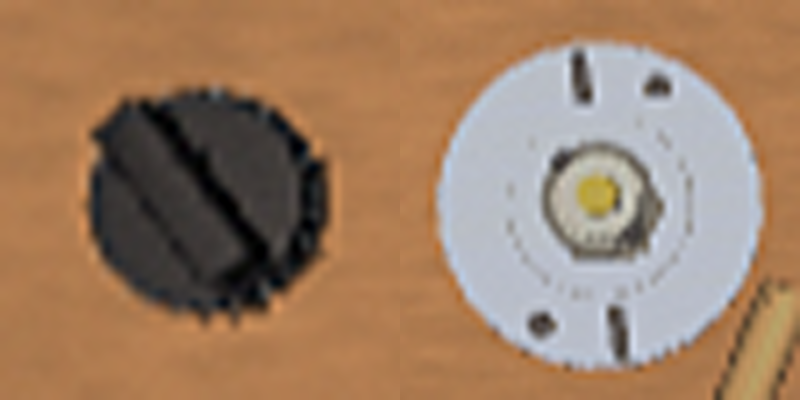

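Crop check: the left half shows the black cap, with its handle running upper-left to lower-right. The right half shows the column, with ribs at (582,75) and (618,335), studs at (657,85) and (541,323), and the pin at about 42°. The positions from the two cameras differ by about 5 mm in x. I'll calibrate that out with the gripped cartridge. First I'll move above the cartridge.

Call:
{"method": "drive_tool", "body": {
  "plan": [
    [85,[441,-156.5,104],0],
    [85,[441,-156.5,104],0],
    [85,[441,-156.5,104],0],
    [85,[441,-156.5,104],0],
    [85,[441,-156.5,104],0],
    [85,[441,-156.5,104],0],
    [85,[441,-156.5,104],0],
    [85,[441,-156.5,104],0]
  ],
  "grip_force": 30
}}

```text
time: 2.3
position: [558.1, -243.3, 199.2]
ee_rot: [-0.0, 0.985, 0.172, -0.0]
wrist_force: [0.3, -0.5, -0.3]
opening: 85.2
```

```bash
cat >> h.py <<'E'
def go(x,y,z,yaw=None):
    "shift in tool axes from the measured pose, for tool pointing down"
    s=r.read_state(); q=s["ee_rot"]; psi=2*np.arctan2(q[2],q[1]); d=np.array([x,y,z])-s["position"]
    t=[d[0]*np.cos(psi)+d[1]*np.sin(psi), d[0]*np.sin(psi)-d[1]*np.cos(psi), -d[2]]
    a=0 if yaw is None else -((np.radians(yaw)-psi+np.pi/2)%np.pi-np.pi/2)
    print("pose",s["position"].round(1),"psi",np.degrees(psi).round(2),"t",round(s["time"],2),"q6",s["joint_positions"].round(2),"F",s["wrist_force"].round(1),"open",round(s["opening"],1)); print("shift",np.round(t,1),"turn",round(a,3))
E
python3 - <<'E'
from h import *
go(556.4,-245.4,101)
# rib/stud angle on column from top picture: dark blobs on disc
c=cam("top"); im=cv2.imread("pics/top0.png"); M=np.linalg.inv(c["camera_from_world"])
def plane(u,v,z):
    d=M[:3,:3]@np.array([(u-c["cx"])/c["fx"],-(v-c["cy"])/c["fy"],-1]); o=M[:3,3]; return o+d*(z-o[2])/d[2]
for n,A,B,z in(("rib",(582,75),(618,335),14),("stud",(657,85),(541,323),15)):
    p,q=[plane(258+(a-400)/400*56-.5+0,209+b/400*56-.5,z) for a,b in(A,B)]
    print(n,p.round(1),q.round(1),"mid",((p+q)/2).round(1),"len",np.linalg.norm(p-q).round(1),np.degrees(np.arctan2(*(p-q)[1::-1])).round(1))
E
```

```text
pose [ 558.1 -243.3  199.2] psi 19.8 t 2.3 q6 [-0.43  0.45  1.63  0.    1.05  0.79] F [ 0.3 -0.5 -0.3] open 85.2
shift [-2.3  1.4 98.2] turn 0
rib [553.8   6.1  14. ] [458.1  -5.9  14. ] mid [5.059e+02 1.000e-01 1.400e+01] len 96.4 7.2
stud [549.6 -21.5  15. ] [462.8  22.2  15. ] mid [5.062e+02 4.000e-01 1.500e+01] len 97.2 -26.7
```

Call:
{"method": "drive_tool", "body": {
  "plan": [
    [85,[-2,1,50],0],
    [85,[-2,1,90],0],
    [85,[-2,1,98],0],
    [85,[-2,1,98],0],
    [85,[-2,1,98],0]
  ]
}}

```text
time: 2.98
position: [555.7, -247.6, 103.8]
ee_rot: [0.001, 0.985, 0.171, 0.002]
wrist_force: [-0.5, -0.3, 1.3]
opening: 85.4
```

Call:
{"method": "drive_tool", "body": {
  "plan": [
    [50,[0,0,0],0],
    [50,[0,0,0],0],
    [50,[0,0,0],0],
    [50,[0,0,0],0],
    [50,[0,0,0],0],
    [50,[0,0,0],0]
  ],
  "grip_force": 40
}}

```text
time: 3.72
position: [555.2, -247.2, 103.5]
ee_rot: [0.001, 0.985, 0.171, 0.001]
wrist_force: [-0.8, -0.2, 6.3]
opening: 58.0
```

Call:
{"method": "drive_tool", "body": {
  "plan": [
    [50,[0,0,-40],0],
    [50,[0,0,-90],0],
    [50,[0,0,-135],0],
    [50,[0,0,-135],0],
    [50,[0,0,-135],0]
  ]
}}

```text
time: 4.35
position: [554.0, -246.6, 236.0]
ee_rot: [-0.001, 0.985, 0.171, -0.001]
wrist_force: [-0.3, -0.8, -2.3]
opening: 58.1
```

Run:
```python
from h import *
go(507,0.3,240)
```

```text
pose [ 554.  -246.6  236. ] psi 19.7 t 4.35 q6 [-0.44  0.42  1.59 -0.    1.13  0.79] F [-0.3 -0.8 -2.3] open 58.1
shift [  39.  -248.3   -4. ] turn 0
```

Call:
{"method": "drive_tool", "body": {
  "plan": [
    [50,[39,-248,-10],0],
    [50,[39,-248,-10],0],
    [50,[39,-248,-10],0],
    [50,[39,-248,-10],0],
    [50,[39,-248,-10],0],
    [50,[39,-248,-10],0],
    [50,[39,-248,-10],0]
  ]
}}

```text
time: 5.22
position: [507.9, -1.5, 246.1]
ee_rot: [0.0, 0.985, 0.17, -0.001]
wrist_force: [0.3, 0.3, -2.2]
opening: 57.7
```

```bash
cat > look.py <<'E'
from h import *
import sys
go(507,0.3,240)
for n in("scene","top"):
    c=cam(n); cv2.imwrite(f"pics/{n}1.png",c["img"]); W=cloud(c); np.save(f"{n}1.npy",W)
s=r.read_state(); x0,y0=s["position"][:2]
f=lambda im,u,v,w:cv2.resize(im[v-w:v+w,u-w:u+w],(400,400),interpolation=cv2.INTER_CUBIC)
cv2.imwrite("pics/c1.png",np.hstack([f(cv2.imread("pics/scene1.png"),278,195,60),f(cv2.imread("pics/top1.png"),286,237,50)]))
for n in("scene","top"):
    W=np.load(f"{n}1.npy"); im=cv2.imread(f"pics/{n}1.png"); W=W[~np.isnan(W).any(-1)]
    for z0,z1 in((6,13),(70,85),(125,150),(150,185),(185,200)):
        P=W[(np.hypot(W[:,0]-x0,W[:,1]-y0)<75)&(W[:,2]>z0)&(W[:,2]<z1)]
        if len(P)>5: print(n,z0,len(P),"mid",((P.max(0)+P.min(0))/2).round(1),"ext",np.ptp(P,0).round(1))
E
python3 look.py
```

```text
pose [507.9  -1.5 246.1] psi 19.61 t 5.22 q6 [-0.03  0.26  1.8  -0.    1.08  1.2 ] F [ 0.3  0.3 -2.2] open 57.7
shift [-0.2 -2.   6.1] turn 0
scene 6 466 mid [508.7  -2.6   9.5] ext [121.2 123.4   6.9]
scene 70 48 mid [516.1   2.1  77.6] ext [31.8 34.  14.6]
scene 125 41 mid [ 5.266e+02 -5.000e-01  1.453e+02] ext [25.5 58.8  9. ]
scene 150 257 mid [512.1   3.2 167.7] ext [59.2 67.1 34.6]
scene 185 221 mid [509.7  -1.2 192.6] ext [63.4 82.2 14.8]
top 6 130 mid [450.2  -3.2   9.9] ext [29.5 94.3  6.1]
```

View pics/c1.png

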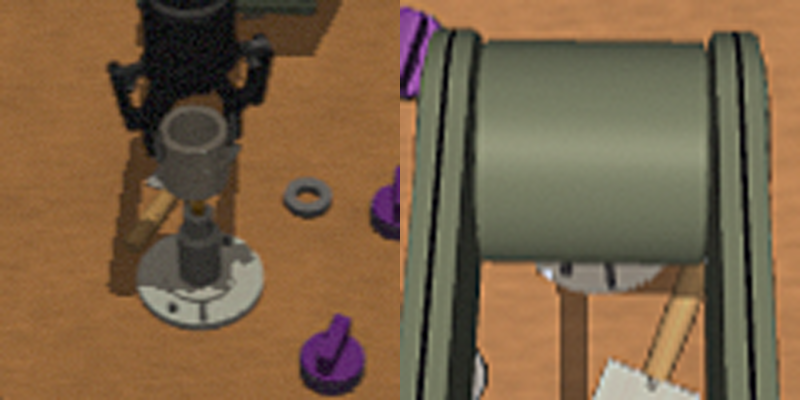

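The left half shows the cartridge at (195,150) hanging upright above the column. In the top view the arm hides both. I'll fit both axes in the scene depth.

```bash
cat > fit.py <<'E'
from h import *
from scipy.optimize import least_squares
def axisfit(W,x,y,R,z0,z1):
    Q=W[~np.isnan(W).any(-1)]
    P=Q[(np.hypot(Q[:,0]-x,Q[:,1]-y)<R+9)&(np.hypot(Q[:,0]-x,Q[:,1]-y)>R-9)&(Q[:,2]>z0)&(Q[:,2]<z1)&(Q[:,0]>x+.2*R)]
    g=least_squares(lambda p:np.hypot(P[:,0]-p[0],P[:,1]-p[1])-R,[x,y],loss="soft_l1",f_scale=1.)
    return g.x.round(2),len(P),np.median(abs(g.fun)).round(2)
def disc(W,x,y):
    # centre of the lit base disc: silhouette points in z 6..13
    Q=W[~np.isnan(W).any(-1)]
    P=Q[(np.hypot(Q[:,0]-x,Q[:,1]-y)<70)&(Q[:,2]>5)&(Q[:,2]<13)]
    h=cv2.convexHull(P[:,:2].astype(np.float32))[:,0]
    (c,rad)=cv2.minEnclosingCircle(h); return np.round(c,1),round(rad,1)
E
python3 - <<'E'
from fit import *
W0=np.load("scene.npy");W1=np.load("scene1.npy")
s=r.read_state(); print(s["position"].round(2),s["ee_rot"].round(4))
for n,W in(("0",W0),("1",W1)):
    print(n,"shaft",axisfit(W,510,1,20,22,66),"neck",axisfit(W,510,1,14,78,90),"disc",disc(W,510,0))
print("cart start",axisfit(W0,559,-244,30,25,55))
print("cart held hi",axisfit(W1,510,0,30,155,180),"lo",axisfit(W1,510,0,30,142,165))
E
```

```text
[507.98  -1.59 246.4 ] [ 0.000e+00  9.854e-01  1.700e-01 -4.000e-04]
0 shaft (array([506.01,   1.59]), 111, np.float64(1.14)) neck (array([506.13,   2.05]), 19, np.float64(1.13)) disc (array([507.8,  -3.5]), 65.7)
1 shaft (array([506.05,   1.64]), 107, np.float64(1.21)) neck (array([506.48,   2.8 ]), 18, np.float64(1.07)) disc (array([506.1,  -3.2]), 65.0)
cart start (array([ 555.58, -245.81]), 120, np.float64(1.12))
cart held hi (array([ 5.0807e+02, -3.7000e-01]), 129, np.float64(1.09)) lo (array([ 5.0801e+02, -3.9000e-01]), 106, np.float64(0.99))
```

```bash
python3 -c "
from h import *
go(506,0.4,190)"
```

```text
pose [508.   -1.6 246.4] psi 19.58 t 5.33 q6 [-0.03  0.26  1.8  -0.    1.08  1.2 ] F [ 0.3  0.4 -1.7] open 58.0
shift [-1.2 -2.5 56.4] turn 0
```

Call:
{"method": "drive_tool", "body": {
  "plan": [
    [50,[-1.2,-2.5,0],0],
    [50,[-1.2,-2.5,15],0],
    [50,[-1.2,-2.5,30],0],
    [50,[-1.2,-2.5,45],0],
    [50,[-1.2,-2.5,60],0],
    [50,[-1.2,-2.5,60],0],
    [50,[-1.2,-2.5,60],0]
  ]
}}

```text
time: 6.2
position: [506.2, 1.6, 187.0]
ee_rot: [0.0, 0.985, 0.171, 0.0]
wrist_force: [1.0, 0.0, -2.2]
opening: 58.1
```

Run:
```python
from fit import *
go(506,0.4,118)
W=cloud(cam("scene")); print("held",axisfit(W,507,1,30,95,130),"col",axisfit(W,507,1,20,22,66))
```

```text
pose [506.2   1.6 187. ] psi 19.7 t 6.2 q6 [-0.02  0.32  1.89 -0.    0.93  1.21] F [ 1.   0.  -2.2] open 58.1
shift [-0.6  1.1 69. ] turn 0
held (array([507.13,   2.4 ]), 165, np.float64(1.01)) col (array([506.19,   1.54]), 113, np.float64(1.38))
```

Call:
{"method": "drive_tool", "body": {
  "plan": [
    [50,[-1.1,0.5,4],0],
    [50,[-1.1,0.5,10],0],
    [50,[-1.1,0.5,16],0],
    [50,[-1.1,0.5,22],0],
    [50,[-1.1,0.5,28],0],
    [50,[-1.1,0.5,34],0]
  ]
}}

```text
time: 7.0
position: [505.0, 0.7, 152.4]
ee_rot: [0.0, 0.985, 0.171, -0.0]
wrist_force: [0.2, -0.0, -1.4]
opening: 58.4
```

Clean so far. On to the seat.

Call:
{"method": "drive_tool", "body": {
  "plan": [
    [50,[0,0,8],0],
    [50,[0,0,16],0],
    [50,[0,0,24],0],
    [50,[0,0,30],0],
    [50,[0,0,33],0],
    [50,[0,0,36],0],
    [50,[0,0,36],0]
  ]
}}

```text
time: 7.88
position: [505.0, 0.8, 118.5]
ee_rot: [0.0, 0.985, 0.171, 0.0]
wrist_force: [-4.0, 0.9, 10.6]
opening: 58.1
```

Run:
```python
from fit import *
go(506,0.4,118)
W=cloud(cam("scene")); print("held",axisfit(W,507,1,30,30,55)); Q=W[~np.isnan(W).any(-1)]
P=Q[(np.hypot(Q[:,0]-506,Q[:,1]-1)<31)&(Q[:,2]>60)&(Q[:,2]<90)]; print(np.histogram(P[:,2],12))
```

```text
pose [505.    0.8 118.5] psi 19.7 t 7.88 q6 [-0.02  0.41  1.97 -0.    0.76  1.21] F [-4.   0.9 10.6] open 58.1
shift [0.8 0.7 0.5] turn 0
held (array([505.86,   1.79]), 107, np.float64(1.11))
(array([ 9, 12, 17, 35, 41, 36, 10,  7,  4,  8,  7,  7]), array([60.20702315, 62.6701992 , 65.13337525, 67.5965513 , 70.05972735,
       72.52290339, 74.98607944, 77.44925549, 79.91243154, 82.37560758,
       84.83878363, 87.30195968, 89.76513573]))
```

Call:
{"method": "drive_tool", "body": {
  "plan": [
    [80,[0,0,0],0],
    [80,[0,0,0],0],
    [80,[0,0,0],0],
    [80,[0,0,0],0],
    [80,[0,0,-20],0],
    [80,[0,0,-70],0],
    [80,[0,0,-120],0],
    [80,[0,0,-120],0]
  ]
}}

```text
time: 8.93
position: [507.0, 0.7, 240.8]
ee_rot: [0.001, 0.985, 0.171, 0.004]
wrist_force: [-0.2, 1.0, -0.1]
opening: 79.9
```

Run:
```python
from fit import *
go(539,228,180,37.4)
c=cam("scene");W=cloud(c); print("cart",axisfit(W,507,1,30,30,55),"neck",axisfit(W,507,1,14,78,90)); Q=W[~np.isnan(W).any(-1)]
P=Q[(np.hypot(Q[:,0]-506,Q[:,1]-1)<31)&(Q[:,2]>60)&(Q[:,2]<90)]; print(np.histogram(P[:,2],8)[0])
print("cap body",axisfit(W,540,229,29,4,22))
P=Q[(np.hypot(Q[:,0]-541,Q[:,1]-229)<32)&(Q[:,2]>40)&(Q[:,2]<60)]; print(cv2.minAreaRect(P[:,:2].astype(np.float32)))
```

```text
pose [507.    0.7 240.8] psi 19.7 t 8.93 q6 [-0.02  0.26  1.82 -0.    1.05  1.21] F [-0.2  1.  -0.1] open 79.9
shift [ 106.7 -203.2   60.8] turn -0.309
cart (array([505.78,   1.99]), 100, np.float64(1.05)) neck (array([506.91,   2.17]), 21, np.float64(0.95))
[19 17 64 63 18  5  7  8]
cap body (array([539.56, 229.71]), 97, np.float64(1.37))
((541.540771484375, 230.0334014892578), (53.17906188964844, 18.27862548828125), 34.391788482666016)
```

Call:
{"method": "drive_tool", "body": {
  "plan": [
    [45,[106.5,-203.2,60],-0.305],
    [45,[106.5,-203.2,60],-0.305],
    [45,[106.5,-203.2,60],-0.305],
    [45,[106.5,-203.2,60],-0.305],
    [45,[106.5,-203.2,60],-0.305],
    [45,[106.5,-203.2,60],-0.305],
    [45,[106.5,-203.2,60],-0.305]
  ]
}}

```text
time: 9.85
position: [536.6, 226.6, 176.7]
ee_rot: [0.0, 0.948, 0.318, -0.0]
wrist_force: [0.8, -0.4, 0.1]
opening: 44.9
```

Run:
```python
from h import *
go(538.5,228.2,99,37.2)
c=cam("top");cv2.imwrite("pics/top2.png",c["img"]); W=cloud(c); Q=W[~np.isnan(W).any(-1)]
P=Q[(np.hypot(Q[:,0]-538,Q[:,1]-228)<32)&(Q[:,2]>40)&(Q[:,2]<58)]; print(len(P), cv2.minAreaRect(P[:,:2].astype(np.float32)) if len(P)>5 else 0)
```

```text
pose [536.6 226.6 176.7] psi 37.09 t 9.85 q6 [ 0.38  0.44  1.73 -0.    0.98  1.3 ] F [ 0.8 -0.4  0.1] open 44.9
shift [ 2.5 -0.1 77.7] turn -0.002
84 ((529.1690063476562, 221.91183471679688), (31.49272346496582, 16.31023406982422), 36.7005500793457)
```

Call:
{"method": "drive_tool", "body": {
  "plan": [
    [45,[2.5,0,40],0],
    [45,[2.5,0,70],0],
    [45,[2.5,0,79],0],
    [45,[2.5,0,79],0],
    [45,[2.5,0,79],0]
  ]
}}

```text
time: 10.52
position: [539.6, 229.5, 99.3]
ee_rot: [-0.0, 0.948, 0.319, 0.001]
wrist_force: [0.1, 0.1, 0.5]
opening: 44.8
```

Call:
{"method": "drive_tool", "body": {
  "plan": [
    [5,[0,0,0],0],
    [5,[0,0,0],0],
    [5,[0,0,0],0],
    [5,[0,0,0],0],
    [5,[0,0,0],0],
    [5,[0,0,0],0],
    [5,[0,0,0],0]
  ],
  "grip_force": 80
}}

```text
time: 11.4
position: [539.4, 229.7, 98.9]
ee_rot: [0.0, 0.948, 0.319, 0.001]
wrist_force: [0.6, -0.1, 5.3]
opening: 14.7
```

Call:
{"method": "drive_tool", "body": {
  "plan": [
    [5,[0,0,-40],0],
    [5,[0,0,-90],0],
    [5,[0,0,-140],0],
    [5,[0,0,-140],0],
    [5,[0,0,-140],0]
  ]
}}

```text
time: 12.02
position: [538.0, 229.2, 236.9]
ee_rot: [0.0, 0.948, 0.319, -0.001]
wrist_force: [0.1, 0.9, -1.9]
opening: 14.6
```

```bash
python3 -c "
from h import *
go(506,0.8,239,42.7)"
```

```text
pose [538.  229.2 236.9] psi 37.18 t 12.03 q6 [ 0.38  0.38  1.64 -0.    1.12  1.31] F [ 0.1  0.9 -1.9] open 14.6
shift [-163.5  162.6   -2.1] turn -0.096
```

Call:
{"method": "drive_tool", "body": {
  "plan": [
    [5,[-163.5,162.5,-4],-0.093],
    [5,[-163.5,162.5,-4],-0.093],
    [5,[-163.5,162.5,-4],-0.093],
    [5,[-163.5,162.5,-4],-0.093],
    [5,[-163.5,162.5,-4],-0.093],
    [5,[-163.5,162.5,-4],-0.093],
    [5,[-163.5,162.5,-4],-0.093]
  ]
}}

```text
time: 12.9
position: [506.6, 2.2, 241.1]
ee_rot: [-0.0, 0.932, 0.363, -0.001]
wrist_force: [0.5, 0.2, -1.3]
opening: 14.8
```

Run:
```python
from fit import *
go(506,0.8,200,42.5)
c=cam("scene");W=cloud(c);s=r.read_state();u=s["position"][2]-98.9
print("cap",u,axisfit(W,s["position"][0],s["position"][1]+1.2,29,u+3,u+22),"cart",axisfit(W,507,1,30,30,55),"neck",axisfit(W,507,1,14,78,90))
cv2.imwrite("pics/c3.png",cv2.resize(c["img"][145:265,210:350],(770,660)[:2] if 0 else (700,600),interpolation=cv2.INTER_CUBIC))
```

```text
pose [506.6   2.2 241.1] psi 42.59 t 12.9 q6 [-0.02  0.26  1.81  0.    1.06  0.81] F [ 0.5  0.2 -1.3] open 14.8
shift [-1.4  0.6 41.1] turn 0.002
cap 142.45037691827844 (array([506.12,   3.19]), 118, np.float64(1.57)) cart (array([505.82,   2.2 ]), 106, np.float64(1.14)) neck (array([506.61,   2.18]), 23, np.float64(1.3))
```

View pics/c3.png

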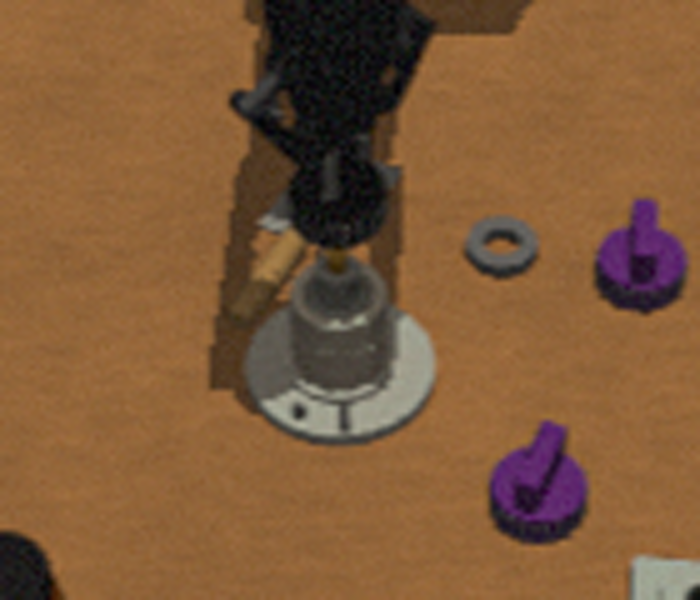

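The cap hangs level at (338,200), above the seated cartridge at (340,320). The neighbours are untouched.

Call:
{"method": "drive_tool", "body": {
  "plan": [
    [5,[-0.9,1,0],0.002],
    [5,[-0.9,1,15],0.002],
    [5,[-0.9,1,28],0.002],
    [5,[-0.9,1,35],0.002],
    [5,[-0.9,1,41],0.002],
    [5,[-0.9,1,41],0.002],
    [5,[-0.9,1,41],0.002]
  ]
}}

```text
time: 13.82
position: [506.9, -0.2, 201.2]
ee_rot: [0.0, 0.932, 0.361, 0.0]
wrist_force: [-0.6, 1.1, -1.0]
opening: 14.7
```

Run:
```python
from fit import *
go(506,0.8,177,42.5)
c=cam("scene");W=cloud(c);s=r.read_state();u=s["position"][2]-98.9
print("cap",u,axisfit(W,s["position"][0],s["position"][1]+1.2,29,u+3,u+22))
```

```text
pose [ 5.069e+02 -2.000e-01  2.012e+02] psi 42.38 t 13.82 q6 [-0.02  0.31  1.87 -0.    0.97  0.81] F [-0.6  1.1 -1. ] open 14.7
shift [-0.  -1.4 24.2] turn -0.002
cap 102.38484561450835 (array([506.33,   1.21]), 112, np.float64(1.78))
```

Call:
{"method": "drive_tool", "body": {
  "plan": [
    [5,[0.2,-0.5,3],0],
    [5,[0.2,-0.5,6],0],
    [5,[0.2,-0.5,9],0],
    [5,[0.2,-0.5,12],0],
    [5,[0.2,-0.5,14],0],
    [5,[0.2,-0.5,14],0]
  ]
}}

```text
time: 14.62
position: [506.5, 0.3, 187.0]
ee_rot: [0.0, 0.932, 0.362, -0.0]
wrist_force: [-0.3, 0.1, -1.3]
opening: 14.7
```

Underside at 88 mm with no contact force, so the pin is inside the gaps. Pressing down.

Call:
{"method": "drive_tool", "body": {
  "plan": [
    [5,[0,0,3],0],
    [5,[0,0,6],0],
    [5,[0,0,8],0],
    [5,[0,0,10],0],
    [5,[0,0,10.5],0],
    [5,[0,0,10.5],0],
    [5,[0,0,10.5],0]
  ]
}}

```text
time: 15.5
position: [506.6, 0.3, 176.9]
ee_rot: [0.0, 0.932, 0.362, 0.0]
wrist_force: [-1.7, 0.2, 6.8]
opening: 14.5
```

Run:
```python
from fit import *
go(506,0.8,177,7.7)
c=cam("scene");W=cloud(c);s=r.read_state();u=s["position"][2]-98.9
print("cap",u,axisfit(W,s["position"][0],s["position"][1]+1.2,29,u+3,u+22))
```

```text
pose [5.066e+02 3.000e-01 1.769e+02] psi 42.39 t 15.5 q6 [-0.02  0.33  1.9  -0.    0.91  0.81] F [-1.7  0.2  6.8] open 14.5
shift [-0.1 -0.7 -0.1] turn 0.605
cap 78.0172414262673 (array([506.49,   0.97]), 96, np.float64(1.28))
```

Call:
{"method": "drive_tool", "body": {
  "plan": [
    [5,[0,0,0.5],0.08],
    [5,[0,0,0.5],0.17],
    [5,[0,0,0.5],0.26],
    [5,[0,0,0.5],0.35],
    [5,[0,0,0.5],0.44],
    [5,[0,0,0.5],0.52],
    [5,[0,0,0.5],0.52],
    [5,[0,0,0.5],0.52]
  ]
}}

```text
time: 16.55
position: [507.2, 0.2, 176.9]
ee_rot: [0.0, 0.994, 0.11, 0.001]
wrist_force: [-0.0, -0.6, 8.3]
opening: 14.6
```

```bash
cat > chk.py <<'E'
from fit import *
go(506.6,0.3,177,7.7)
c=cam("scene");W=cloud(c);s=r.read_state();u=s["position"][2]-98.9; Q=W[~np.isnan(W).any(-1)]
print("cap",u,axisfit(W,s["position"][0],s["position"][1]+1.2,29,u+3,u+22),"cart",axisfit(W,507,1,30,30,55))
I=~np.isnan(W).any(-1); im=c["img"].astype(int)
print("torque",s["wrist_torque"].round(2))
cv2.imwrite("pics/c4.png",cv2.resize(c["img"][160:260,220:340],(720,600),interpolation=cv2.INTER_CUBIC))
E
python3 chk.py
```

```text
pose [5.072e+02 2.000e-01 1.769e+02] psi 12.59 t 16.55 q6 [-0.02  0.33  1.9  -0.    0.9   1.33] F [-0.  -0.6  8.3] open 14.6
shift [-0.5 -0.2 -0.1] turn 0.085
cap 78.00423608799207 (array([507.33,   0.79]), 98, np.float64(1.41)) cart (array([505.73,   1.81]), 104, np.float64(0.92))
torque [-0.09  0.35 -0.06]
```

View pics/c4.png

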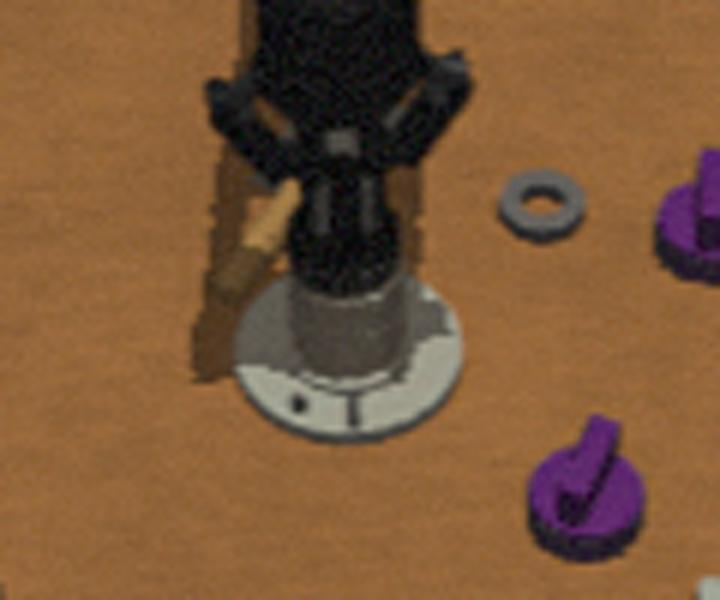

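Call:
{"method": "drive_tool", "body": {
  "plan": [
    [5,[-0.5,-0.5,0.5],0.04],
    [5,[-0.5,-0.5,0.5],0.085],
    [5,[-0.5,-0.5,0.5],0.085],
    [5,[-0.5,-0.5,0.5],0.085],
    [5,[-0.5,-0.5,0.5],0.085],
    [5,[-0.5,-0.5,0.5],0.085]
  ]
}}

```text
time: 17.35
position: [507.0, 0.3, 176.9]
ee_rot: [0.001, 0.998, 0.067, 0.002]
wrist_force: [-1.5, -1.9, 10.8]
opening: 14.4
```

```bash
python3 chk.py
python3 - <<'E'
from h import *
c=cam("top")
for l in("spacer","scraper","resin_jar","build_plate","mixing_cup"):
    for o in nets.find_in("top",l)[:1]: print(l,round(o["score"],2),np.round(o["point"]))
E
```

```text
pose [5.070e+02 3.000e-01 1.769e+02] psi 7.74 t 17.35 q6 [-0.02  0.33  1.9  -0.    0.9   1.41] F [-1.5 -1.9 10.8] open 14.4
shift [-0.4 -0.1 -0.1] turn 0.001
cap 78.01081016443527 (array([506.63,   1.05]), 103, np.float64(1.35)) cart (array([506.14,   1.65]), 101, np.float64(0.96))
torque [-0.3   0.31  0.02]
scraper 0.71 [384. -35.   2.]
build_plate 0.83 [707. 210.  11.]
mixing_cup 0.95 [ 590. -434.   43.]
```

View pics/c4.png

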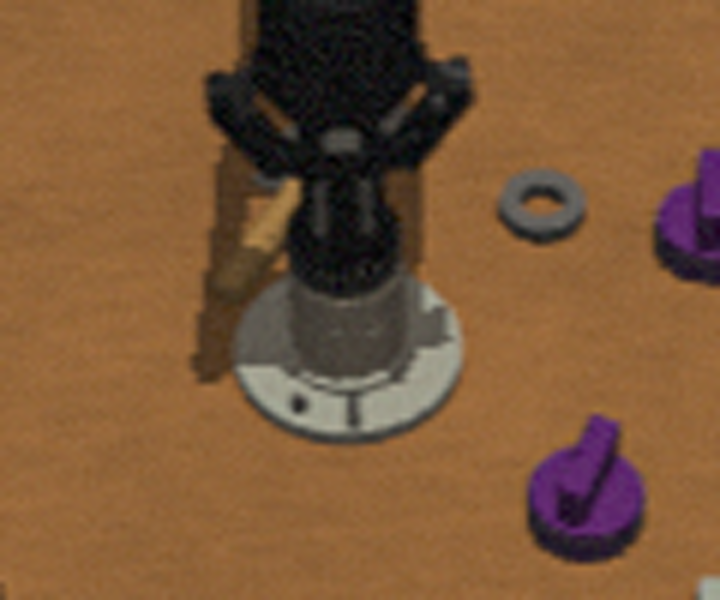

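The handle is in line with the near rib at (352,410), and the cap sits down on the neck. The scraper's position reads differently only because the arm partly hides it. Its wooden handle at (262,240) is unmoved.

```bash
python3 -c "
from h import *
print(order.job_done()); go(507,0.3,177,7.7)"
```

```text
the job is handed in; nothing more can be done
None
the job is handed in; nothing more can be done
```

The job is handed in: the cartridge is home on the shaft, and the black cap is held pressed down with its handle at the halfway ribs. No verdict was reported.

| Check just before handing in | Reading |
|---|---|
| Cartridge height | Seated with about 10 N of contact; tool height put its underside at about 15 mm |
| Cartridge axis | Within about 0.5 mm of the column |
| Cap underside | About 78 mm, fully down |
| Cap axis | About 1 mm off the column |
| Handle direction | 7.7°, against a rib direction measured at 7.2–8.3° |
| Push on the spring | About 11 N at the wrist |
| Grip | Still closed on the handle at 80 N, opening 14.4 mm |
| Time used | About 17.5 s of 69 s |

**Disagreements and gaps:**
- **Camera offset:** the two cameras first disagreed by about 5 mm in x. I settled this by fitting known diameters and comparing with the gripped cartridge.
- **Bystanders:** in the last check, the scraper read about 27 mm off because the arm partly hid it; the picture shows it in place. The networks did not find the spacer and the resin jar from above. The spacer shows unmoved in the scene picture, and the arm never came near the jar. I did not re-check the resin bottle.

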